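# Fetch the plating cup from behind the reagent bottles

## Task

Get the white plating cup onto the stirrer: first clear all three amber bottles off their coasters and stand them in the green spill tray, leaving the cup where it is until all three are there; then set the cup upright in the middle of the stirrer's steel plate while the bottles wait in the tray. Afterwards put each bottle back upright, well centred, on the coaster of its own cap colour, and never tip over a bottle or the cup.

Things in the scene. Friction and masses are not known exactly. Their poses are not given: they have to be found in the camera images.
- red_bottle: Loose amber reagent bottle with a red screw cap and a red stripe over its paper label; 48 mm diameter, 120 mm tall, about 180 g. The body is straight up to 66 mm, then narrows to a 26 mm neck at 83 mm; the cap is 30 mm in diameter and spans 86 to 120 mm above the underside, good to grip from above. Origin: centre of the underside, z up. At the start it stands upright on the coaster of its own colour.
- blue_bottle: Loose amber reagent bottle with a blue screw cap and a blue stripe over its paper label; 48 mm diameter, 120 mm tall, about 180 g. The body is straight up to 66 mm, then narrows to a 26 mm neck at 83 mm; the cap is 30 mm in diameter and spans 86 to 120 mm above the underside, good to grip from above. Origin: centre of the underside, z up. At the start it stands upright on the coaster of its own colour.
- yellow_bottle: Loose amber reagent bottle with a yellow screw cap and a yellow stripe over its paper label; 48 mm diameter, 120 mm tall, about 180 g. The body is straight up to 66 mm, then narrows to a 26 mm neck at 83 mm; the cap is 30 mm in diameter and spans 86 to 120 mm above the underside, good to grip from above. Origin: centre of the underside, z up. At the start it stands upright on the coaster of its own colour.
- red_coaster: Flat red disc, 72 mm diameter, 3 mm thick, fixed on the black mat: the home of the red-capped bottle. Origin: centre of its underside (the top is 3 mm higher). At the start its bottle stands on it, with a red rim showing all round.
- blue_coaster: Flat blue disc, 72 mm diameter, 3 mm thick, fixed on the black mat: the home of the blue-capped bottle. Origin: centre of its underside (the top is 3 mm higher). At the start its bottle stands on it, with a blue rim showing all round.
- yellow_coaster: Flat yellow disc, 72 mm diameter, 3 mm thick, fixed on the black mat: the home of the yellow-capped bottle. Origin: centre of its underside (the top is 3 mm higher). At the start its bottle stands on it, with a yellow rim showing all round.
- cup: Loose white plastic plating cup with a small copper blank lying in it; 50 mm outer diameter at the foot, 52 mm at the rim, 62 mm tall, wall 3 mm, about 90 g. Origin: centre of the underside, z up. It starts on the black mat, behind and between the three bottles as the robot sees them; a 30 mm high steel rail closes the mat about 60 mm beyond the cup's centre.
- tray: Fixed shallow green plastic spill tray, 300 mm (its x axis) by 160 mm (y) outside, rim 12 mm high, wall and floor 4 mm thick. Origin: centre of the underside, so the inner floor is 4 mm above the origin. It is empty at the start; it may lie to the left or to the right of the bottles.
- stirrer: Fixed white magnetic stirrer with a round steel plate on top: plate 100 mm in diameter, its top 80 mm above the origin. Origin: at table height straight below the plate's centre. The white housing is 130 mm wide (y) and reaches from 105 mm before (-x, the side with the two black knobs) to 65 mm behind (+x) the plate's centre, 70 mm high. It lies on the other side from the tray.

How it is judged (in metres and radians):
On the way, in this order (a step that is already met when the one before it is completed fails the run):
1. all three bottles stand upright in the green tray, the cup still where it was (within 25 mm) (x of red_bottle in the frame of tray between -0.13 and 0.13 m and y of red_bottle in the frame of tray between -0.06 and 0.06 m and z of red_bottle in the frame of tray between -0.005 and 0.01 m and angle between each of red_bottle, blue_bottle, yellow_bottle's own z axis and vertical below 0.15 rad and x of blue_bottle in the frame of tray between -0.13 and 0.13 m and y of blue_bottle in the frame of tray between -0.06 and 0.06 m and z of blue_bottle in the frame of tray between -0.005 and 0.01 m and x of yellow_bottle in the frame of tray between -0.13 and 0.13 m and y of yellow_bottle in the frame of tray between -0.06 and 0.06 m and z of yellow_bottle in the frame of tray between -0.005 and 0.01 m and distance of cup from where it was at the start of the episode below 0.025 m), for 0.2 s.
2. the cup stands upright on the stirrer's plate, within 15 mm of its centre, while all three bottles are in the tray (x of red_bottle in the frame of tray between -0.13 and 0.13 m and y of red_bottle in the frame of tray between -0.06 and 0.06 m and z of red_bottle in the frame of tray between -0.005 and 0.01 m and angle between each of red_bottle, blue_bottle, yellow_bottle's own z axis and vertical below 0.15 rad and x of blue_bottle in the frame of tray between -0.13 and 0.13 m and y of blue_bottle in the frame of tray between -0.06 and 0.06 m and z of blue_bottle in the frame of tray between -0.005 and 0.01 m and x of yellow_bottle in the frame of tray between -0.13 and 0.13 m and y of yellow_bottle in the frame of tray between -0.06 and 0.06 m and z of yellow_bottle in the frame of tray between -0.005 and 0.01 m and horizontal distance between cup and stirrer below 0.015 m and z of cup in the frame of stirrer between 0.075 and 0.085 m and angle between cup's own z axis and vertical below 0.1 rad and linear speed of cup below 0.02 m/s), for 0.2 s.
At the end, for the whole second after the job is handed in: Each bottle stands upright (within 0.1 rad) on the coaster of its own colour, within 14 mm of its centre, and the cup stands upright on the stirrer's plate within 15 mm of its centre; all released and at rest (horizontal distance between cup and stirrer below 0.015 m and z of cup in the frame of stirrer between 0.075 and 0.085 m and angle between each of cup, red_bottle, blue_bottle, yellow_bottle's own z axis and vertical below 0.1 rad and linear speed of each of cup, red_bottle, blue_bottle, yellow_bottle below 0.02 m/s and horizontal distance between red_bottle and red_coaster below 0.014 m and z of red_bottle in the frame of red_coaster between -0.001 and 0.007 m and horizontal distance between blue_bottle and blue_coaster below 0.014 m and z of blue_bottle in the frame of blue_coaster between -0.001 and 0.007 m and horizontal distance between yellow_bottle and yellow_coaster below 0.014 m and z of yellow_bottle in the frame of yellow_coaster between -0.001 and 0.007 m); the robot touches nothing.
It fails at once if the red bottle tipped by more than 0.6 rad (angle between red_bottle's own z axis and vertical above 0.6 rad).
It fails at once if the blue bottle tipped by more than 0.6 rad (angle between blue_bottle's own z axis and vertical above 0.6 rad).
It fails at once if the yellow bottle tipped by more than 0.6 rad (angle between yellow_bottle's own z axis and vertical above 0.6 rad).
It fails at once if the cup tipped by more than 0.6 rad (angle between cup's own z axis and vertical above 0.6 rad).
It also fails if it takes over 144 s, if anything falls off the work surface, if the arm or the gripper's body presses on something with over 40 N, if the wrist force passes 120 N, or if a joint passes its speed limit or range.

## Robot

A 6-joint arm with a two-finger parallel gripper is mounted at the origin on the work surface. World frame = base frame: x ahead of the robot, y to its left, z up, the work surface at z = 0. Lengths are in m, angles in degrees, forces in N, time in s.
With the tool pointing down it reaches from about 0.35 to 0.925 m from the base axis. Payload 6.4 kg.
Tool frame: the origin (TCP) lies midway between the tips of the shut fingers; the grasp point (between the pads) lies behind it (grip_depth is the z of the grasp point in the tool frame, in m); z points along the fingers, y is the line along which they close (so a half turn about z gives the same grasp; the last joint's range is limited). The gripper opens to 94 mm and grips with 3 to 60 N. Pads are 16 mm wide; open, the fingers measure 119 mm over their backs; the gripper's body (75 mm by 177 mm) begins 78 mm behind the grasp point.
Start: joints at [-77.011, 14.043, 89.255, -0, 76.702, -9.975], TCP at [0.254, -0.598, 0.205] pointing down, gripper open.
Joint ranges: [-179.41, 179.41], [-58.25, 129.5], [7.25, 145.43], [-54.29, 234.29], [11.92, 165.04], [-157.13, 157.13]. Speed limits (degrees/s): [147.25, 147.25, 180, 180, 180, 180].

## Interface

Orientations are given as a 3x3 rotation matrix whose columns are the frame's x, y, z axes.
In Python, from plant import sense, grab_frame, close_job, grip_depth gives the robot as it stands.
- The arm moves only by the tool carry_out, never from a script. Its argument "deltas" is one flat list of numbers, 4 for each row, row after row: the shift along the world's x, y, z in units of 0.1 m (1.0 is 0.1 m), then the turn about the world's z in units of 180 degrees (1.0 is 180 degrees). A call has 1 to 8 rows; each row shifts and turns the commanded pose from where the row before left it; what a row does not reach is not made up. A row lasts 1/12 s, in which the tool goes at most 41.7 mm and 7.16 degrees, less where a joint would pass 70% of its speed; a pose out of reach is approached as far as the arm can. A call with a number of a shift or a turn outside -1 to 1 is refused whole. A call with a gripper value outside its range is refused whole. "jaw" is the closure, from 0 (fully open) to 1 (shut), set as the call begins (left out, the last holds). The fingers move at their own pace and stop on an object; the grip force is fixed at half the most. Time passes only in rows, so rows that do not move let the fingers close. It gives the time, the measured TCP pose, the force, the opening and the grip force at its end, in the units of the state.
- sense(): the state, without advancing time (a new reading comes with each control period).
- grab_frame(name): name is "side" or "top" or "wrist"; returns a dict with "img" (384x512x3 uint8, red, green, blue), "z_map" (384x512 float32, m along the optical axis (not along the pixel's ray), 0 where there is no reading), "fx", "fy", "cx", "cy" (pixels), "pose" (4x4, takes a point from camera to world coordinates); the wrist camera has in their place "hand_eye" (4x4, takes a point from camera to tool coordinates, whose origin is the TCP and whose axes are the flange's). Camera axes: x right, y up, looking along -z (the intrinsics and any distortion apply to the point x, -y, -z); pixel columns grow to the right and rows downward; lengths in m; the calibration is good to about 2 mm. A picture is of the moment at which its call begins: read the wrist's pose just before it.
- close_job(): hands the job in; it is judged then, once.
The state is a dict: "clock": time; "joint_positions": joint angles; "qvel": joint speeds; "joint_torque": joint torques, N m; "position": TCP position; "eef_rot": TCP orientation; "force": force on the tool from outside, world axes, zero at the start; "ft_torque": the same for the moment, N m; "width": finger opening in m; "gripper_force": force on a finger pad.
Only numpy, scipy, OpenCV 4.12 (cv2) and the standard library are available. Lean on these libraries where they do the work, as an engineer would, in place of code of your own. Each camera call takes 0.05 s, during which the arm holds its last target. There are 200 camera calls.

## Working session

There is one attempt and no reset: what is moved stays moved. The work goes in short steps, Python scripts to look and compute and a tool call to move; the robot and the scene stay as the last step left them, time stands still between calls to the robot, and variables do not carry over. Pictures are saved under pics/ and viewed, at most 14 in all, crops included, and the job is handed in when it is done.

Besides the shell and the picture viewer there is one more tool, called after ">>>" by a JSON object that holds its "fn" and its "kwargs", one argument or row to a line. carry_out: Moves the arm, as the interface text tells. Its arguments: {"type":"object","properties":{"deltas":{"type":"array"},"jaw":{"type":"number"}},"required":["deltas"]}

```bash
mkdir -p pics
python3 - <<'E'
from plant import *
import cv2, numpy as np
s=sense(); print(s['clock'],s['position'],np.round(s['eef_rot'],3),s['width'],grip_depth)
for n in('top','side'):
    f=grab_frame(n); cv2.imwrite(f'pics/{n}0.png',f['img'][:,:,::-1]); print(n,f['fx'],f['cx'],f['cy'],np.round(f['pose'],3).tolist(),[k for k in f])
E
```

```text
0.0 [ 0.25347667 -0.59789263  0.20436568] [[ 0.921  0.39  -0.   ]
 [ 0.39  -0.921  0.002]
 [ 0.    -0.002 -1.   ]] 0.0940967973043005 -0.0188
top 352.5624919755753 252.56710397551728 190.88362881103333 [[-0.007, 0.984, -0.177, 0.434], [-1.0, -0.006, 0.003, -0.007], [0.002, 0.177, 0.984, 0.725], [0.0, 0.0, 0.0, 1.0]] ['img', 'z_map', 'fx', 'fy', 'cx', 'cy', 'pose']
side 460.92672564048604 250.44918895597743 190.9396001985445 [[-0.889, 0.296, -0.35, 0.203], [-0.458, -0.56, 0.69, 0.708], [0.008, 0.774, 0.633, 0.672], [0.0, 0.0, 0.0, 1.0]] ['img', 'z_map', 'fx', 'fy', 'cx', 'cy', 'pose']
```

View pics/top0.png

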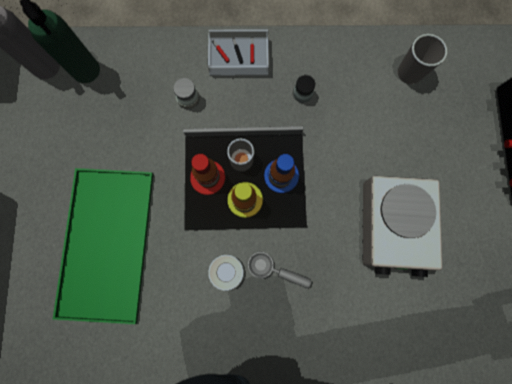

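View pics/side0.png

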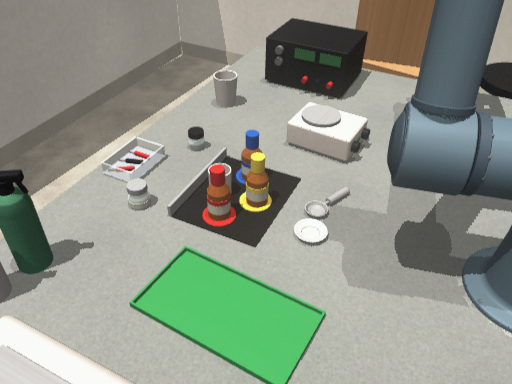

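The top view shows the red (205,172), blue (283,172) and yellow (244,198) bottles with the cup at (240,153). The tray is at (105,245) and the stirrer plate at (409,210). The side view agrees. Next I'll measure them.

```bash
cat > h.py <<'E'
from plant import *
import cv2, numpy as np
from scipy.optimize import least_squares
HUE={'red':[(0,6),(174,180)],'blue':[(105,125)],'yellow':[(24,34)],'green':[(50,75)]}
def rays(f,u,v):
    d=np.stack([(u-f['cx'])/f['fx'],-(v-f['cy'])/f['fy'],-np.ones_like(u,float)],-1)
    return d@f['pose'][:3,:3].T, f['pose'][:3,3]
def plane(f,u,v,z):
    d,o=rays(f,np.asarray(u,float),np.asarray(v,float)); return (o+d*((z-o[2])/d[...,2])[...,None])[...,:2]
def look(n):
    f=grab_frame(n)
    if n=='wrist':
        s=sense(); T=np.eye(4);T[:3,:3]=s['eef_rot'];T[:3,3]=s['position']; f['pose']=T@f['hand_eye']
    v,u=np.mgrid[:384,:512]; d,o=rays(f,u.astype(float),v.astype(float))
    f['P']=o+d*f['z_map'][...,None]; f['ok']=f['z_map']>0
    f['hsv']=cv2.cvtColor(f['img'],cv2.COLOR_RGB2HSV); return f
def mask(f,c,smin=140,vmin=50):
    h,s,v=cv2.split(f['hsv']); m=np.zeros(h.shape,bool)
    for a,b in HUE[c]: m|=(h>=a)&(h<=b)
    return m&(s>=smin)&(v>=vmin)&f['ok']
def circ(xy,r=None):
    c0=xy.mean(0)
    g=(lambda p:np.hypot(*(xy-p[:2]).T)-r) if r else (lambda p:np.hypot(*(xy-p[:2]).T)-p[2])
    q=least_squares(g,[*c0]+([] if r else [.03]),loss='soft_l1',f_scale=.001); return q.x, np.sqrt(np.mean(q.fun**2))
def hullfit(f,m,z,r=None):
    m=m.astype(np.uint8); n,l,st,_=cv2.connectedComponentsWithStats(m); m=(l==1+np.argmax(st[1:,4])).astype(np.uint8)
    c=cv2.findContours(m,cv2.RETR_EXTERNAL,cv2.CHAIN_APPROX_NONE)[0][0]
    p=cv2.convexHull(c)[:,0].astype(float); return circ(plane(f,p[:,0],p[:,1],z),r)
E
python3 - <<'E'
from h import *
for n in('top','side'):
    f=look(n); z=f['P'][...,2]
    for c in('red','blue','yellow'):
        m=mask(f,c); P=f['P']; near=(P[...,0]>.3)&(P[...,0]<.7)&(abs(P[...,1])<.25)
        print(n,c,'cap',*[np.round(q,4) for q in hullfit(f,m&near&(z>.115),.123)],'coaster',*[np.round(q,4) for q in hullfit(f,m&near&(z<.012),.003)], 'zmax',np.percentile(z[m&near],98).round(4))
    m=mask(f,'green',120,60); m=m&(z<.03)
    c=max(cv2.findContours(m.astype(np.uint8),0,1)[0],key=cv2.contourArea)[:,0]
    r=cv2.minAreaRect((plane(f,c[:,0],c[:,1],.012)*1000).astype(np.float32)); print(n,'tray',r)
    P=f['P']; w=(P[...,0]>.45)&(P[...,0]<.65)&(abs(P[...,1])<.1)&(f['hsv'][...,1]<60)&(abs(z-.062)<.006)
    print(n,'cup',hullfit(f,w,.062))
    w=(z>.077)&(z<.083)&(P[...,1]<-.2)&(P[...,0]<.7)&(P[...,0]>.3)
    print(n,'plate',hullfit(f,w,.08), np.median(z[w]))
E
```

```text
top red cap [0.5945 0.0835 0.0152] 0.0004 coaster [0.5945 0.0859 0.0372] 0.0005 zmax 0.1288
top blue cap [ 0.5933 -0.0661  0.0152] 0.0005 coaster [ 0.597  -0.0691  0.0367] 0.0005 zmax 0.1291
top yellow cap [0.5424 0.0077 0.0152] 0.0003 coaster [0.5464 0.0074 0.0372] 0.0005 zmax 0.1289
top tray ((458.29486083984375, 288.60186767578125), (160.5978546142578, 298.5248718261719), 86.33102416992188)
top cup (array([0.63139428, 0.01449461, 0.02599506]), np.float64(0.0003460036809872671))
top plate (array([ 0.51263371, -0.29580605,  0.04989261]), np.float64(0.0003447313291807575)) 0.08044747530771901
side red cap [0.5927 0.086  0.0201] 0.0025 coaster [0.596  0.0815 0.0369] 0.0004 zmax 0.1303
side blue cap [ 0.5953 -0.0631  0.0193] 0.003 coaster [ 0.6021 -0.072   0.0331] 0.0009 zmax 0.1309
side yellow cap [0.5446 0.0028 0.0154] 0.0017 coaster [0.5481 0.004  0.0365] 0.0004 zmax 0.1306
side tray ((458.2093505859375, 291.68450927734375), (163.63197326660156, 300.8158264160156), 86.39987182617188)
side cup (array([0.6361195 , 0.00467992, 0.02222365]), np.float64(0.003761527323795725))
side plate (array([ 0.51198165, -0.29567161,  0.05209276]), np.float64(0.0015006474032539178)) 0.0812826528983549
```

Run:
```python
from h import *
f=look('top'); P=f['P'];z=P[...,2]
print('depth table',np.median(z[300:320,330:350]),'mat',np.median(z[215:225,270:295]),'traycentre',np.median(z[230:260,95:115]))
for c in('red','blue','yellow'):
    m=mask(f,c)&(abs(P[...,1])<.25)&(P[...,0]<.7); print(c,np.median(z[m&(z<.015)]),np.median(z[m&(z>.12)]), np.median(P[m&(z>.12)],0))
    for zc,zo in((.126,.006),(.128,.008)):
        print(zc,hullfit(f,m&(z>.115),zc),hullfit(f,m&(z<.015),zo))
w=(P[...,0]>.6)&(P[...,0]<.67)&(abs(P[...,1])<.05)&(f['hsv'][...,1]<60)
print('cup rim',np.percentile(z[w],[80,90,95,98]))
```

```text
depth table 0.0005669556300749168 mat 0.004547531908206337 traycentre 0.004564126886477893
red 0.007068229697367423 0.12721146968806385 [0.59321462 0.08251127 0.12721147]
0.126 (array([0.59369085, 0.08306629, 0.0151543 ]), np.float64(0.0003989940143138693)) (array([0.59378722, 0.08541358, 0.03693449]), np.float64(0.0004909320811884129))
0.128 (array([0.59315589, 0.0827644 , 0.01510361]), np.float64(0.00039765760887423406)) (array([0.59334133, 0.08515551, 0.03683162]), np.float64(0.0004895623095654367))
blue 0.007221197915308564 0.12741002341226781 [ 0.59198178 -0.06596229  0.12741002]
0.126 (array([ 0.59255336, -0.06582496,  0.01509407]), np.float64(0.0005159604978698621)) (array([ 0.59637801, -0.06873297,  0.03661141]), np.float64(0.0005735429789213275))
0.128 (array([ 0.59202235, -0.06562959,  0.01504346]), np.float64(0.0005142111468388652)) (array([ 0.59592486, -0.06856208,  0.03650954]), np.float64(0.0005719393578729198))
yellow 0.007256374578459623 0.12739961307531122 [0.54131627 0.00743458 0.12739961]
0.126 (array([0.54184392, 0.00766522, 0.01511943]), np.float64(0.0002995384765783259)) (array([0.54601947, 0.0073083 , 0.03708824]), np.float64(0.0004221381064294927))
0.128 (array([0.54148224, 0.00761533, 0.01506886]), np.float64(0.0002985329871985075)) (array([0.54570649, 0.00726763, 0.03698496]), np.float64(0.00042095866421428446))
cup rim [0.04424392 0.06324523 0.06617905 0.06706383]
```

>>> {"fn": "carry_out", "kwargs": {
  "deltas": [0.17,0.356,0,0,0.17,0.356,0,0,0.17,0.356,0,0,0.17,0.356,0,0,0.17,0.356,0,0,0.17,0.356,0,0,0.17,0.356,0,0,0.17,0.356,0,0],
  "jaw": 0.35
}}

```text
clock: 0.92
position: [0.39, -0.3119, 0.2055]
eef_rot: [[0.921, 0.39, 0.0], [0.39, -0.921, -0.0], [0.0, 0.0, -1.0]]
force: [0.0, -0.3, 0.6]
width: 0.0611
gripper_force: 0.0
```

>>> {"fn": "carry_out", "kwargs": {
  "deltas": [0.17,0.356,0,0,0.17,0.356,0,0,0.17,0.356,0,0,0.17,0.356,0,0,0.17,0.356,0,0,0.17,0.356,0,0,0.17,0.356,0,0,0.17,0.356,0,0]
}}

```text
clock: 1.58
position: [0.5261, -0.0269, 0.2056]
eef_rot: [[0.921, 0.39, 0.0], [0.39, -0.921, -0.0], [0.0, 0.0, -1.0]]
force: [0.9, -0.8, 0.5]
width: 0.0613
gripper_force: 0.0
```

>>> {"fn": "carry_out", "kwargs": {
  "deltas": [0.17,0.356,0,0,0,0,0,0,0,0,0,0]
}}

```text
clock: 1.83
position: [0.5428, 0.0083, 0.2052]
eef_rot: [[0.919, 0.394, -0.001], [0.394, -0.919, -0.0], [-0.001, -0.0, -1.0]]
force: [-0.7, -0.2, -0.7]
width: 0.0613
gripper_force: 0.0
```

Run:
```python
from h import *
f=look('wrist'); P=f['P'];z=P[...,2]
cv2.imwrite('pics/w1.png',f['img'][:,:,::-1])
for c in('yellow','red','blue'):
    m=mask(f,c); 
    for nm,w,zz in(('cap',m&(z>.12)&(z<.135),.127),('coaster',m&(z<.015)&(z>0),.007)):
        try: print(c,nm,np.round(hullfit(f,w,zz)[0],4),w.sum())
        except Exception as e: print(c,nm,e)
```

```text
yellow cap [0.5417 0.0068 0.0152] 719
yellow coaster [0.5443 0.0058 0.0367] 924
red cap [0.5931 0.0814 0.0149] 877
red coaster [0.5917 0.0842 0.037 ] 851
blue cap [ 0.5917 -0.0655  0.0148] 538
blue coaster [ 0.5947 -0.0703  0.0363] 489
```

View pics/w1.png

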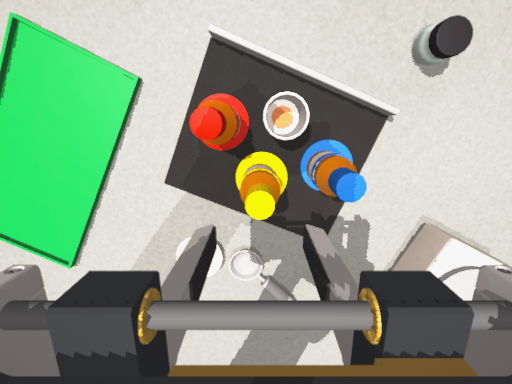

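The wrist view shows the yellow cap at (260,205), red at (207,123) and blue at (350,187), which agrees with the top camera to 1–2 mm. Next I'll descend on yellow and grip it.

>>> {"fn": "carry_out", "kwargs": {
  "deltas": [-0.01,-0.01,-0.3,0,0,0,-0.3,0,0,0,-0.3,0,0,0,-0.24,0,0,0,0,0,0,0,0,0]
}}

```text
clock: 2.38
position: [0.5404, 0.0046, 0.0907]
eef_rot: [[0.922, 0.388, -0.003], [0.388, -0.922, 0.0], [-0.002, -0.001, -1.0]]
force: [-0.2, -0.2, 0.4]
width: 0.0613
gripper_force: 0.0
```

>>> {"fn": "carry_out", "kwargs": {
  "deltas": [0,0,0,0,0,0,0,0,0,0,0,0,0,0,0,0,0,0,0,0,0,0,0,0],
  "jaw": 1
}}

```text
clock: 2.88
position: [0.5421, 0.0058, 0.0922]
eef_rot: [[0.921, 0.39, 0.001], [0.39, -0.921, -0.0], [0.001, 0.0, -1.0]]
force: [-0.1, 1.2, 2.9]
width: 0.0294
gripper_force: 30.0
```

>>> {"fn": "carry_out", "kwargs": {
  "deltas": [0,0,0.15,0,0,0,0.3,0,0,0,0.35,0,0,0,0.35,0,0,0,0.35,0,0,0,0,0]
}}

```text
clock: 3.38
position: [0.5454, 0.0051, 0.2497]
eef_rot: [[0.921, 0.39, 0.013], [0.39, -0.921, -0.003], [0.011, 0.008, -1.0]]
force: [0.7, 0.4, -0.2]
width: 0.0294
gripper_force: 30.0
```

>>> {"fn": "carry_out", "kwargs": {
  "deltas": [-0.08,0.14,0,0,-0.17,0.3,0,0,-0.2,0.35,0,0,-0.2,0.35,0,0,-0.2,0.35,0,0,-0.2,0.35,0,0,-0.2,0.35,0,0,-0.2,0.35,0,0]
}}

```text
clock: 4.05
position: [0.3934, 0.2611, 0.239]
eef_rot: [[0.921, 0.39, -0.004], [0.39, -0.921, -0.001], [-0.004, -0.0, -1.0]]
force: [0.7, 0.2, -2.5]
width: 0.0295
gripper_force: 30.0
```

>>> {"fn": "carry_out", "kwargs": {
  "deltas": [-0.13,0.23,0,0,-0.07,0.12,0,0,0,0,0,0,0,0,0,0,0,0,0,0,0,0,0,0]
}}

```text
clock: 4.55
position: [0.3767, 0.2938, 0.2407]
eef_rot: [[0.921, 0.389, -0.001], [0.389, -0.921, -0.001], [-0.001, 0.0, -1.0]]
force: [0.7, 0.1, -1.5]
width: 0.03
gripper_force: 30.0
```

>>> {"fn": "carry_out", "kwargs": {
  "deltas": [0,0,-0.3,0,0,0,-0.35,0,0,0,-0.35,0,0,0,-0.25,0,0,0,-0.15,0,0,0,-0.08,0,0,0,-0.03,0,0,0,0,0]
}}

```text
clock: 5.22
position: [0.3772, 0.2943, 0.0906]
eef_rot: [[0.921, 0.389, 0.0], [0.389, -0.921, 0.0], [0.0, 0.0, -1.0]]
force: [0.4, -0.7, -2.2]
width: 0.0296
gripper_force: 30.0
```

>>> {"fn": "carry_out", "kwargs": {
  "deltas": [0,0,0,0,0,0,0,0]
}}

```text
clock: 5.38
position: [0.3778, 0.2951, 0.0919]
eef_rot: [[0.921, 0.39, 0.003], [0.39, -0.921, 0.001], [0.003, -0.0, -1.0]]
force: [0.3, -0.4, -2.7]
width: 0.0295
gripper_force: 30.0
```

>>> {"fn": "carry_out", "kwargs": {
  "deltas": [0,0,-0.02,0,0,0,0,0,0,0,0,0]
}}

```text
clock: 5.63
position: [0.3772, 0.295, 0.0892]
eef_rot: [[0.921, 0.39, 0.002], [0.39, -0.921, 0.001], [0.002, 0.0, -1.0]]
force: [0.5, 0.9, 0.3]
width: 0.0296
gripper_force: 30.0
```

>>> {"fn": "carry_out", "kwargs": {
  "deltas": [0,0,-0.01,0,0,0,0,0,0,0,0,0]
}}

```text
clock: 5.88
position: [0.3776, 0.2953, 0.0891]
eef_rot: [[0.921, 0.39, 0.002], [0.39, -0.921, 0.001], [0.002, -0.0, -1.0]]
force: [-1.2, 0.6, 7.0]
width: 0.0295
gripper_force: 30.0
```

>>> {"fn": "carry_out", "kwargs": {
  "deltas": [0,0,0,0,0,0,0,0,0,0,0,0,0,0,0.3,0,0,0,0.35,0,0,0,0.35,0,0.14,-0.14,0.1,0,0.28,-0.28,0,0],
  "jaw": 0.35
}}

```text
clock: 6.55
position: [0.4196, 0.2548, 0.2017]
eef_rot: [[0.919, 0.395, 0.007], [0.395, -0.919, 0.003], [0.008, -0.0, -1.0]]
force: [0.8, 0.2, -0.0]
width: 0.0611
gripper_force: 0.0
```

>>> {"fn": "carry_out", "kwargs": {
  "deltas": [0.28,-0.28,0,0,0.28,-0.28,0,0,0.28,-0.28,0,0,0.28,-0.28,0,0,0.28,-0.28,0,0,0.28,-0.28,0,0,0.05,-0.03,0,0,0,0,0,0]
}}

```text
clock: 7.22
position: [0.5926, 0.08, 0.1968]
eef_rot: [[0.922, 0.387, -0.001], [0.387, -0.922, 0.0], [-0.001, -0.0, -1.0]]
force: [-0.9, 0.5, 0.3]
width: 0.061
gripper_force: 0.0
```

>>> {"fn": "carry_out", "kwargs": {
  "deltas": [0,0,0,0,0,0,0,0]
}}

```text
clock: 7.38
position: [0.5906, 0.0828, 0.1971]
eef_rot: [[0.92, 0.391, -0.001], [0.391, -0.92, 0.0], [-0.001, -0.001, -1.0]]
force: [0.2, 0.5, 0.3]
width: 0.0609
gripper_force: 0.0
```

>>> {"fn": "carry_out", "kwargs": {
  "deltas": [0.01,0,-0.3,0,0,0,-0.3,0,0,0,-0.3,0,0,0,-0.16,0,0,0,0,0,0,0,0,0]
}}

```text
clock: 7.88
position: [0.5914, 0.0829, 0.0911]
eef_rot: [[0.92, 0.392, -0.002], [0.392, -0.92, 0.0], [-0.001, -0.001, -1.0]]
force: [0.9, 0.3, -0.5]
width: 0.0612
gripper_force: 0.0
```

>>> {"fn": "carry_out", "kwargs": {
  "deltas": [0,0,0,0,0,0,0,0,0,0,0,0,0,0,0,0,0,0,0,0,0,0,0,0],
  "jaw": 1
}}

```text
clock: 8.38
position: [0.5931, 0.0817, 0.0922]
eef_rot: [[0.921, 0.39, 0.001], [0.39, -0.921, 0.0], [0.001, 0.0, -1.0]]
force: [-0.5, 1.1, 2.1]
width: 0.0294
gripper_force: 30.0
```

>>> {"fn": "carry_out", "kwargs": {
  "deltas": [0,0,0.15,0,0,0,0.3,0,0,0,0.35,0,0,0,0.35,0,0,0,0.35,0,0,0,0,0]
}}

```text
clock: 8.88
position: [0.5965, 0.0815, 0.25]
eef_rot: [[0.921, 0.39, 0.014], [0.39, -0.921, -0.001], [0.012, 0.006, -1.0]]
force: [0.7, 0.4, -1.3]
width: 0.0293
gripper_force: 30.0
```

>>> {"fn": "carry_out", "kwargs": {
  "deltas": [-0.04,0.15,0,0,-0.08,0.3,0,0,-0.08,0.3,0,0,-0.09,0.35,0,0,-0.09,0.35,0,0,-0.09,0.33,0,0,-0.05,0.15,0,0,-0.03,0.1,0,0]
}}

```text
clock: 9.55
position: [0.536, 0.2865, 0.2397]
eef_rot: [[0.92, 0.392, -0.002], [0.392, -0.92, -0.001], [-0.003, -0.0, -1.0]]
force: [-0.1, 0.3, -1.7]
width: 0.0297
gripper_force: 30.0
```

>>> {"fn": "carry_out", "kwargs": {
  "deltas": [0,0,0,0,0,0,0,0,0,0,0,0]
}}

```text
clock: 9.8
position: [0.5379, 0.2835, 0.2409]
eef_rot: [[0.921, 0.389, -0.001], [0.389, -0.921, -0.001], [-0.001, 0.0, -1.0]]
force: [0.6, -0.8, -2.1]
width: 0.0295
gripper_force: 30.0
```

>>> {"fn": "carry_out", "kwargs": {
  "deltas": [0,0,-0.3,0,0,0,-0.35,0,0,0,-0.35,0,0,0,-0.25,0,0,0,-0.15,0,0,0,-0.08,0,0,0,-0.03,0,0,0,0,0]
}}

```text
clock: 10.47
position: [0.5383, 0.2841, 0.0907]
eef_rot: [[0.921, 0.389, 0.0], [0.389, -0.921, 0.0], [0.0, 0.0, -1.0]]
force: [-0.7, -0.8, -1.5]
width: 0.0298
gripper_force: 30.0
```

>>> {"fn": "carry_out", "kwargs": {
  "deltas": [0,0,-0.01,0,0,0,-0.01,0,0,0,0,0,0,0,0,0]
}}

```text
clock: 10.8
position: [0.5381, 0.2848, 0.0893]
eef_rot: [[0.921, 0.39, 0.001], [0.39, -0.921, 0.0], [0.001, 0.0, -1.0]]
force: [0.4, 0.1, -2.2]
width: 0.0298
gripper_force: 30.0
```

>>> {"fn": "carry_out", "kwargs": {
  "deltas": [0,0,-0.01,0,0,0,0,0]
}}

```text
clock: 10.97
position: [0.5384, 0.2851, 0.0892]
eef_rot: [[0.921, 0.39, 0.002], [0.39, -0.921, 0.0], [0.002, 0.0, -1.0]]
force: [-1.9, -1.2, 5.1]
width: 0.0294
gripper_force: 30.0
```

>>> {"fn": "carry_out", "kwargs": {
  "deltas": [0,0,0,0,0,0,0,0,0,0,0,0,0,0,0.3,0,0,0,0.35,0,0,0,0.35,0,0.03,-0.2,0.1,0,0.06,-0.4,0,0],
  "jaw": 0.35
}}

```text
clock: 11.63
position: [0.5487, 0.2272, 0.2024]
eef_rot: [[0.919, 0.395, 0.009], [0.395, -0.919, 0.003], [0.009, 0.001, -1.0]]
force: [0.7, 0.1, -0.4]
width: 0.0614
gripper_force: 0.0
```

>>> {"fn": "carry_out", "kwargs": {
  "deltas": [0.06,-0.4,0,0,0.06,-0.4,0,0,0.06,-0.4,0,0,0.06,-0.4,0,0,0.06,-0.4,0,0,0.06,-0.4,0,0,0.06,-0.4,0,0,0.03,-0.1,0,0]
}}

```text
clock: 12.3
position: [0.5919, -0.0704, 0.1974]
eef_rot: [[0.923, 0.386, 0.0], [0.386, -0.923, -0.002], [-0.0, 0.002, -1.0]]
force: [0.6, -0.4, 0.0]
width: 0.0612
gripper_force: 0.0
```

>>> {"fn": "carry_out", "kwargs": {
  "deltas": [0,0,0,0,0,0,0,0,0,0,0,0]
}}

```text
clock: 12.55
position: [0.5914, -0.0638, 0.1972]
eef_rot: [[0.92, 0.391, -0.001], [0.391, -0.92, 0.001], [-0.0, -0.001, -1.0]]
force: [0.3, 0.9, 0.8]
width: 0.0612
gripper_force: 0.0
```

>>> {"fn": "carry_out", "kwargs": {
  "deltas": [0,-0.01,-0.3,0,0,0,-0.3,0,0,0,-0.3,0,0,0,-0.16,0,0,0,0,0,0,0,0,0]
}}

```text
clock: 13.05
position: [0.591, -0.0645, 0.0909]
eef_rot: [[0.92, 0.392, -0.002], [0.392, -0.92, 0.001], [-0.001, -0.001, -1.0]]
force: [0.7, 0.7, -0.2]
width: 0.0611
gripper_force: 0.0
```

>>> {"fn": "carry_out", "kwargs": {
  "deltas": [0,0,0,0,0,0,0,0,0,0,0,0,0,0,0,0,0,0,0,0,0,0,0,0],
  "jaw": 1
}}

```text
clock: 13.55
position: [0.5921, -0.0665, 0.0922]
eef_rot: [[0.921, 0.39, 0.001], [0.39, -0.921, -0.0], [0.001, 0.001, -1.0]]
force: [-0.7, -0.1, 1.5]
width: 0.0296
gripper_force: 30.0
```

>>> {"fn": "carry_out", "kwargs": {
  "deltas": [0,0,0.15,0,0,0,0.3,0,0,0,0.35,0,0,0,0.35,0,0,0,0.35,0,0,0,0,0]
}}

```text
clock: 14.05
position: [0.5953, -0.0674, 0.2499]
eef_rot: [[0.921, 0.39, 0.013], [0.39, -0.921, -0.004], [0.011, 0.009, -1.0]]
force: [1.4, 0.2, -0.5]
width: 0.0294
gripper_force: 30.0
```

>>> {"fn": "carry_out", "kwargs": {
  "deltas": [-0.06,0.15,0,0,-0.12,0.3,0,0,-0.14,0.38,0,0,-0.14,0.38,0,0,-0.14,0.38,0,0,-0.14,0.38,0,0,-0.14,0.38,0,0,-0.14,0.38,0,0]
}}

```text
clock: 14.72
position: [0.4865, 0.2086, 0.2386]
eef_rot: [[0.921, 0.39, -0.005], [0.39, -0.921, -0.001], [-0.004, -0.001, -1.0]]
force: [0.9, -0.8, -1.0]
width: 0.0291
gripper_force: 30.0
```

>>> {"fn": "carry_out", "kwargs": {
  "deltas": [-0.14,0.38,0,0,-0.12,0.3,0,0,-0.06,0.15,0,0,0,0,0,0,0,0,0,0,0,0,0,0]
}}

```text
clock: 15.22
position: [0.4568, 0.289, 0.2398]
eef_rot: [[0.921, 0.39, -0.002], [0.39, -0.921, -0.001], [-0.003, 0.0, -1.0]]
force: [0.9, 0.3, -2.2]
width: 0.0293
gripper_force: 30.0
```

>>> {"fn": "carry_out", "kwargs": {
  "deltas": [0,0,-0.3,0,0,0,-0.35,0,0,0,-0.35,0,0,0,-0.25,0,0,0,-0.15,0,0,0,-0.08,0,0,0,-0.03,0,0,0,0,0]
}}

```text
clock: 15.88
position: [0.4581, 0.2891, 0.0905]
eef_rot: [[0.921, 0.389, 0.0], [0.389, -0.921, 0.0], [0.0, 0.0, -1.0]]
force: [-0.4, 0.6, -2.4]
width: 0.0296
gripper_force: 30.0
```

>>> {"fn": "carry_out", "kwargs": {
  "deltas": [0,0,-0.01,0,0,0,-0.01,0,0,0,-0.01,0,0,0,0,0,0,0,0,0]
}}

```text
clock: 16.3
position: [0.4588, 0.29, 0.0892]
eef_rot: [[0.921, 0.39, 0.003], [0.39, -0.921, 0.001], [0.003, 0.001, -1.0]]
force: [-1.4, -1.7, 5.6]
width: 0.0296
gripper_force: 30.0
```

>>> {"fn": "carry_out", "kwargs": {
  "deltas": [0,0,0,0,0,0,0,0,0,0,0,0,0,0,0.3,0,0,0,0.35,0,0,0,0.35,0,0.1,-0.16,0.1,0,0.2,-0.32,0,0],
  "jaw": 0.35
}}

```text
clock: 16.97
position: [0.4889, 0.2441, 0.202]
eef_rot: [[0.919, 0.395, 0.007], [0.395, -0.919, 0.003], [0.008, 0.0, -1.0]]
force: [0.5, 0.1, 0.1]
width: 0.061
gripper_force: 0.0
```

>>> {"fn": "carry_out", "kwargs": {
  "deltas": [0.2,-0.32,0,0,0.2,-0.32,0,0,0.2,-0.32,0,0,0.2,-0.32,0,0,0.2,-0.32,0,0,0,-0.32,0,0,0,-0.3,0,0,0,0,0,0],
  "jaw": 0
}}

```text
clock: 17.63
position: [0.5878, 0.0153, 0.1969]
eef_rot: [[0.923, 0.385, -0.001], [0.385, -0.923, -0.001], [-0.001, 0.001, -1.0]]
force: [-0.9, -0.1, -0.2]
width: 0.0943
gripper_force: 0.0
```

```bash
cat > m.py <<'E'
from h import *
import sys
fs=[look('top'),look('wrist')]
for n,f in zip(('top','wrist'),fs):
    P=f['P'];z=P[...,2]
    for c in('yellow','red','blue'):
        m=mask(f,c); near=(P[...,0]>.3)&(P[...,0]<.75)&(abs(P[...,1])<.45)
        for nm,w,zz in(('cap',m&near&(z>.11)&(z<.14),.124),('coaster',m&near&(z<.015)&(z>0)&(P[...,1]<.15),.007)):
            try: print(n,c,nm,np.round(hullfit(f,w,zz)[0],4),w.sum())
            except Exception as e: print(n,c,nm,'-')
    w=(P[...,0]>.45)&(P[...,0]<.68)&(abs(P[...,1])<.1)&(f['hsv'][...,1]<60)&(abs(z-.066)<.006)
    if w.sum()>30: print(n,'cup',hullfit(f,w,.066))
    cv2.imwrite(f'pics/{n}_{sys.argv[1]}.png',f['img'][:,:,::-1])
print(sense()['clock'],sense()['position'])
E
python3 m.py a
```

```text
top yellow cap -
top yellow coaster -
top red cap [0.5381 0.2854 0.0146] 223
top red coaster -
top blue cap [ 9.6762 20.776  22.4492] 3
top blue coaster [ 0.5962 -0.0697  0.0368] 566
wrist yellow cap -
wrist yellow coaster [0.5444 0.0086 0.0369] 2033
wrist red cap -
wrist red coaster [0.5918 0.0864 0.0368] 2375
wrist blue cap -
wrist blue coaster [ 0.5952 -0.0677  0.0365] 346
wrist cup (array([0.6307024 , 0.01590425, 0.02566696]), np.float64(0.00016087283967135266))
17.7333 [0.58745988 0.01906135 0.19704127]
```

View pics/top_a.png

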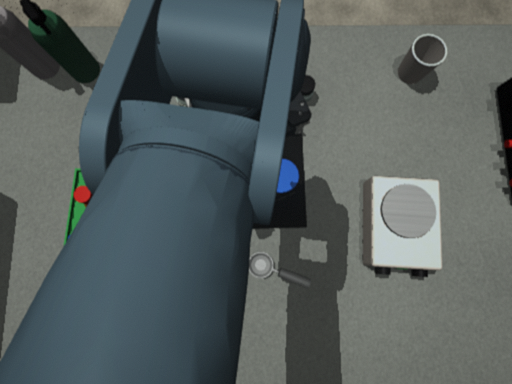

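The top view shows the arm covering most of the scene, with the red cap at (82,195) in the tray and the blue coaster clear at (287,176). Next I'll grasp the cup.

>>> {"fn": "carry_out", "kwargs": {
  "deltas": [0.22,-0.02,0,0,0.22,-0.02,0,0,0,0,-0.3,0,0,0,-0.3,0,0,0,0,0,0,0,0,0,0,0,0,0]
}}

```text
clock: 18.32
position: [0.6322, 0.0166, 0.1389]
eef_rot: [[0.92, 0.391, 0.002], [0.391, -0.92, -0.0], [0.001, 0.001, -1.0]]
force: [-0.2, -0.4, -0.2]
width: 0.0942
gripper_force: 0.0
```

```bash
python3 m.py b | grep -v -e '- *$' -e top; python3 -c "
from h import *
f=look('side');P=f['P'];z=P[...,2]
for c in HUE:
    w=mask(f,c)&(z>.11)&(z<.14)&(P[...,1]>.15)&(P[...,0]<.7)
    if w.sum()>20: print(c,w.sum(),np.median(P[w],0),z[w].max())"
```

```text
wrist yellow coaster [0.5444 0.0067 0.0369] 2475
wrist red coaster [0.5923 0.0847 0.0367] 2916
wrist blue coaster [ 0.5952 -0.0697  0.0366] 1926
wrist cup (array([0.63137716, 0.01410243, 0.0259524 ]), np.float64(0.0002952507292016899))
18.4167 [0.63292785 0.01603844 0.14003356]
red 281 [0.53525905 0.29169281 0.12559687] 0.1289638770450755
blue 269 [0.45808265 0.2967156  0.12579496] 0.12917005271831994
yellow 318 [0.37550677 0.30247545 0.12537674] 0.12926450743292228
```

>>> {"fn": "carry_out", "kwargs": {
  "deltas": [-0.01,-0.01,-0.3,0,0,0,-0.3,0,0,0,-0.3,0,0,0,-0.2,0,0,0,0,0,0,0,0,0]
}}

```text
clock: 18.97
position: [0.6307, 0.0147, 0.0279]
eef_rot: [[0.921, 0.39, -0.0], [0.39, -0.921, 0.0], [-0.0, -0.0, -1.0]]
force: [0.6, 0.1, -0.4]
width: 0.0941
gripper_force: 0.0
```

>>> {"fn": "carry_out", "kwargs": {
  "deltas": [0,0,0,0,0,0,0,0,0,0,0,0,0,0,0,0,0,0,0,0,0,0,0,0,0,0,0,0],
  "jaw": 1
}}

```text
clock: 19.55
position: [0.6308, 0.0146, 0.0277]
eef_rot: [[0.921, 0.39, 0.0], [0.39, -0.921, -0.0], [0.0, 0.0, -1.0]]
force: [0.3, -1.0, 0.8]
width: 0.0515
gripper_force: 30.0
```

>>> {"fn": "carry_out", "kwargs": {
  "deltas": [0,0,0.15,0,0,0,0.3,0,0,0,0.35,0,0,0,0.35,0,0,0,0.25,0,0,0,0,0]
}}

```text
clock: 20.05
position: [0.6345, 0.0143, 0.1758]
eef_rot: [[0.921, 0.39, 0.013], [0.39, -0.921, -0.002], [0.011, 0.007, -1.0]]
force: [1.2, -0.5, -0.2]
width: 0.0517
gripper_force: 30.0
```

>>> {"fn": "carry_out", "kwargs": {
  "deltas": [-0.06,-0.15,0,0,-0.12,-0.32,0,0,-0.12,-0.32,0,0,-0.12,-0.32,0,0,-0.12,-0.32,0,0,-0.12,-0.32,0,0,-0.12,-0.32,0,0,-0.12,-0.32,0,0]
}}

```text
clock: 20.72
position: [0.5391, -0.2252, 0.1666]
eef_rot: [[0.921, 0.39, -0.001], [0.39, -0.921, 0.001], [-0.001, -0.002, -1.0]]
force: [0.6, -0.0, -0.8]
width: 0.052
gripper_force: 30.0
```

>>> {"fn": "carry_out", "kwargs": {
  "deltas": [-0.12,-0.32,0,0,-0.11,-0.3,0,0,-0.05,-0.09,0,0,0,0,0,0,0,0,0,0,0,0,0,0]
}}

```text
clock: 21.22
position: [0.5128, -0.2938, 0.167]
eef_rot: [[0.92, 0.391, -0.001], [0.391, -0.92, 0.001], [-0.0, -0.001, -1.0]]
force: [-0.4, 0.6, -1.2]
width: 0.0517
gripper_force: 30.0
```

Run:
```python
from h import *
s=sense();print(s['position'])
for n in('wrist','top'):
    f=look(n);P=f['P'];z=P[...,2]; cv2.imwrite(f'pics/{n}_c.png',f['img'][:,:,::-1])
    w=(z>.077)&(z<.083)&(P[...,1]<-.2)&(P[...,0]<.7)&(P[...,0]>.3)
    print(n,'plate',hullfit(f,w,.08), np.median(z[w]),w.sum())
    b=(P[...,1]<-.15)&(P[...,0]>.4)&(P[...,0]<.62)&(z>.19)&(z<.215)&(f['hsv'][...,1]<60)
    if b.sum()>30: print(n,'cup',hullfit(f,b,.206),b.sum())
```

```text
[ 0.51284567 -0.29378185  0.167     ]
wrist plate (array([ 0.51218126, -0.29642642,  0.04966653]), np.float64(0.0005424033182401776)) 0.08104490229356959 4693
wrist cup (array([ 0.51524407, -0.29366758,  0.0297329 ]), np.float64(0.005383522060894013)) 4230
top plate (array([ 0.5127549, -0.2951942,  0.0496138]), np.float64(0.00033859723413148704)) 0.08043945433117405 1365
```

View pics/wrist_c.png

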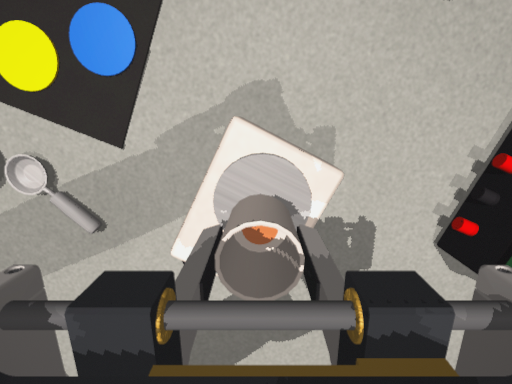

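The wrist view shows the cup held upright at (260,260) over the plate, whose visible rim is at (262,190). I'll lower it until it touches.

>>> {"fn": "carry_out", "kwargs": {
  "deltas": [0,-0.015,-0.2,0,0,0,-0.2,0,0,0,-0.12,0,0,0,-0.06,0,0,0,-0.03,0,0,0,0,0,0,0,0,0]
}}

```text
clock: 21.9
position: [0.5132, -0.297, 0.1073]
eef_rot: [[0.921, 0.39, 0.001], [0.39, -0.921, -0.001], [0.001, 0.001, -1.0]]
force: [0.4, -0.8, -1.1]
width: 0.0519
gripper_force: 30.0
```

>>> {"fn": "carry_out", "kwargs": {
  "deltas": [0,0,-0.01,0,0,0,-0.01,0,0,0,0,0,0,0,0,0]
}}

```text
clock: 22.23
position: [0.5127, -0.297, 0.1048]
eef_rot: [[0.921, 0.39, 0.0], [0.39, -0.921, -0.0], [0.0, 0.0, -1.0]]
force: [-0.9, 0.5, -1.1]
width: 0.0517
gripper_force: 30.0
```

>>> {"fn": "carry_out", "kwargs": {
  "deltas": [0,0,-0.01,0,0,0,0,0,0,0,0,0]
}}

```text
clock: 22.48
position: [0.5128, -0.297, 0.1037]
eef_rot: [[0.921, 0.39, 0.0], [0.39, -0.921, -0.0], [0.0, 0.001, -1.0]]
force: [0.3, -0.8, 0.5]
width: 0.052
gripper_force: 30.0
```

>>> {"fn": "carry_out", "kwargs": {
  "deltas": [0,0,0,0,0,0,0,0,0,0,0,0,0,0,0,0,0,0,0,0,0,0,0.2,0,0,0,0.3,0,0,0,0.3,0],
  "jaw": 0.1
}}

```text
clock: 23.15
position: [0.5118, -0.2962, 0.1833]
eef_rot: [[0.921, 0.39, -0.002], [0.39, -0.921, 0.002], [-0.001, -0.003, -1.0]]
force: [0.3, -0.8, 0.3]
width: 0.0847
gripper_force: 0.0
```

>>> {"fn": "carry_out", "kwargs": {
  "deltas": [0,0,0.3,0,-0.1,0.38,0,0,-0.1,0.38,0,0,-0.1,0.38,0,0,-0.1,0.38,0,0,-0.1,0.38,0,0,-0.1,0.38,0,0,-0.1,0.38,0,0],
  "jaw": 0.35
}}

```text
clock: 23.82
position: [0.4418, -0.0292, 0.2135]
eef_rot: [[0.921, 0.39, 0.001], [0.39, -0.921, -0.0], [0.001, 0.0, -1.0]]
force: [0.1, 0.4, -0.0]
width: 0.061
gripper_force: 0.0
```

Run:
```python
from h import *
print(sense()['position'])
f=look('top');P=f['P'];z=P[...,2]; cv2.imwrite('pics/top_d.png',f['img'][:,:,::-1])
b=(P[...,1]<-.2)&(P[...,0]>.4)&(P[...,0]<.62)&(z>.136)&(z<.15)
print('cup',hullfit(f,b,.142),b.sum(),np.median(z[b]))
for c in('red','yellow','blue'):
    m=mask(f,c)
    for nm,w,zz in(('cap',m&(z>.11)&(z<.14)&(P[...,1]>.15),.124),('coaster',m&(z<.015)&(abs(P[...,1])<.15),.007)):
        if w.sum()>50: print(c,nm,np.round(hullfit(f,w,zz)[0],4))
```

```text
[ 0.44177115 -0.02923933  0.2135479 ]
cup (array([ 0.51339301, -0.29544607,  0.0262615 ]), np.float64(0.0005380782968612162)) 264 0.14163824910759326
red cap [0.5385 0.285  0.0148]
red coaster [0.5952 0.0887 0.0339]
yellow cap [0.3778 0.2948 0.0149]
blue cap [0.4592 0.2896 0.0149]
blue coaster [ 0.5978 -0.0699  0.0361]
```

View pics/top_d.png

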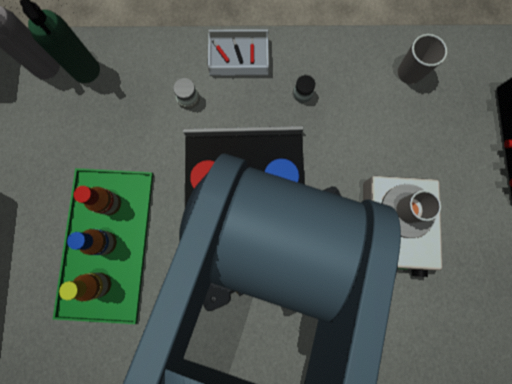

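The top view shows all three bottles upright in the tray at (87,195), (80,241) and (72,289), and the cup centred on the plate. Returning blue first.

>>> {"fn": "carry_out", "kwargs": {
  "deltas": [0.02,0.39,0,0,0.02,0.4,0,0,0.02,0.4,0,0,0.02,0.4,0,0,0.02,0.4,0,0,0.02,0.4,0,0,0.02,0.4,0,0,0.02,0.39,0,0]
}}

```text
clock: 24.53
position: [0.4583, 0.2894, 0.2135]
eef_rot: [[0.921, 0.391, 0.0], [0.391, -0.921, 0.0], [0.0, 0.0, -1.0]]
force: [0.8, 0.2, 0.9]
width: 0.0611
gripper_force: 0.0
```

>>> {"fn": "carry_out", "kwargs": {
  "deltas": [0,0,0,0,0,0,0,0,0,0,0,0,0,0,0,0]
}}

```text
clock: 24.87
position: [0.4587, 0.2861, 0.2134]
eef_rot: [[0.921, 0.389, -0.0], [0.389, -0.921, -0.0], [-0.0, 0.0, -1.0]]
force: [-1.0, -0.2, -0.3]
width: 0.0609
gripper_force: 0.0
```

>>> {"fn": "carry_out", "kwargs": {
  "deltas": [0,0.03,-0.3,0,0,0,-0.35,0,0,0,-0.35,0,0,0,-0.25,0,0,0,0,0,0,0,0,0]
}}

```text
clock: 25.37
position: [0.4581, 0.2888, 0.0879]
eef_rot: [[0.921, 0.388, -0.002], [0.388, -0.921, -0.001], [-0.003, -0.0, -1.0]]
force: [-0.5, -0.4, 0.1]
width: 0.0612
gripper_force: 0.0
```

>>> {"fn": "carry_out", "kwargs": {
  "deltas": [0,0,0,0,0,0,0,0,0,0,0,0,0,0,0,0,0,0,0,0,0,0,0,0],
  "jaw": 1
}}

```text
clock: 25.87
position: [0.4592, 0.2904, 0.0894]
eef_rot: [[0.921, 0.39, 0.002], [0.39, -0.921, 0.0], [0.002, 0.0, -1.0]]
force: [-0.1, -0.0, 2.7]
width: 0.0296
gripper_force: 30.0
```

>>> {"fn": "carry_out", "kwargs": {
  "deltas": [0,0,0.15,0,0,0,0.3,0,0,0,0.35,0,0,0,0.35,0,0,0,0.35,0,0,0,0,0]
}}

```text
clock: 26.37
position: [0.4621, 0.2917, 0.2466]
eef_rot: [[0.921, 0.39, 0.013], [0.39, -0.921, 0.005], [0.014, 0.001, -1.0]]
force: [1.1, -0.3, -0.2]
width: 0.0293
gripper_force: 30.0
```

>>> {"fn": "carry_out", "kwargs": {
  "deltas": [0.06,-0.15,0,0,0.12,-0.3,0,0,0.14,-0.38,0,0,0.14,-0.38,0,0,0.14,-0.38,0,0,0.14,-0.38,0,0,0.14,-0.38,0,0,0.14,-0.38,0,0]
}}

```text
clock: 27.03
position: [0.5602, 0.0154, 0.2371]
eef_rot: [[0.921, 0.39, -0.002], [0.39, -0.921, 0.0], [-0.002, -0.001, -1.0]]
force: [0.9, 0.7, -2.2]
width: 0.0296
gripper_force: 30.0
```

>>> {"fn": "carry_out", "kwargs": {
  "deltas": [0.14,-0.38,0,0,0.14,-0.34,0,0,0.07,-0.15,0,0,0,0,0,0,0,0,0,0,0,0,0,0,0,0,0,0]
}}

```text
clock: 27.62
position: [0.5951, -0.0682, 0.2381]
eef_rot: [[0.92, 0.392, -0.001], [0.392, -0.92, 0.001], [-0.0, -0.001, -1.0]]
force: [-0.3, 0.4, -2.1]
width: 0.0293
gripper_force: 30.0
```

>>> {"fn": "carry_out", "kwargs": {
  "deltas": [0,-0.01,-0.3,0,0,0,-0.35,0,0,0,-0.35,0,0,0,-0.25,0,0,0,-0.12,0,0,0,-0.06,0,0,0,-0.02,0,0,0,0,0]
}}

```text
clock: 28.28
position: [0.5966, -0.0707, 0.0948]
eef_rot: [[0.921, 0.391, 0.002], [0.391, -0.921, -0.001], [0.002, 0.001, -1.0]]
force: [0.1, 0.3, -1.3]
width: 0.0294
gripper_force: 30.0
```

>>> {"fn": "carry_out", "kwargs": {
  "deltas": [0,0,-0.01,0,0,0,-0.01,0,0,0,0,0,0,0,0,0]
}}

```text
clock: 28.62
position: [0.5962, -0.071, 0.0924]
eef_rot: [[0.921, 0.39, 0.002], [0.39, -0.921, -0.001], [0.001, 0.001, -1.0]]
force: [-0.3, 0.4, -0.5]
width: 0.0295
gripper_force: 30.0
```

>>> {"fn": "carry_out", "kwargs": {
  "deltas": [0,0,-0.01,0,0,0,0,0,0,0,0,0]
}}

```text
clock: 28.87
position: [0.5965, -0.0711, 0.0924]
eef_rot: [[0.921, 0.39, 0.002], [0.39, -0.921, -0.0], [0.001, 0.001, -1.0]]
force: [-2.2, 0.1, 5.2]
width: 0.0292
gripper_force: 30.0
```

>>> {"fn": "carry_out", "kwargs": {
  "deltas": [0,0,0,0,0,0,0,0,0,0,0,0,0,0,0.3,0,0,0,0.35,0,0,0,0.35,0,-0.05,0.2,0.1,0,-0.06,0.39,0,0],
  "jaw": 0.35
}}

```text
clock: 29.53
position: [0.5875, -0.0145, 0.2054]
eef_rot: [[0.923, 0.386, 0.009], [0.386, -0.923, -0.003], [0.007, 0.006, -1.0]]
force: [1.4, -0.9, 0.2]
width: 0.0614
gripper_force: 0.0
```

>>> {"fn": "carry_out", "kwargs": {
  "deltas": [-0.07,0.4,0,0,-0.07,0.4,0,0,-0.07,0.4,0,0,-0.07,0.4,0,0,-0.06,0.4,0,0,-0.06,0.4,0,0,-0.06,0.4,0,0,-0.02,0.16,0,0]
}}

```text
clock: 30.2
position: [0.5352, 0.2884, 0.2004]
eef_rot: [[0.919, 0.394, -0.0], [0.394, -0.919, 0.001], [0.0, -0.001, -1.0]]
force: [-0.1, -0.5, 0.9]
width: 0.0611
gripper_force: 0.0
```

>>> {"fn": "carry_out", "kwargs": {
  "deltas": [0,0,0,0,0,0,0,0,0,0,0,0,0,0,0,0]
}}

```text
clock: 30.53
position: [0.537, 0.2829, 0.2003]
eef_rot: [[0.921, 0.389, -0.0], [0.389, -0.921, -0.0], [-0.0, 0.0, -1.0]]
force: [-0.4, -0.6, 0.0]
width: 0.0606
gripper_force: 0.0
```

Run:
```python
from h import *
print(sense()['position'])
f=look('top');P=f['P'];z=P[...,2]
for c in('red','yellow','blue'):
    m=mask(f,c)
    for nm,w,zz in(('cap',m&(z>.11)&(z<.14),.127),('coaster',m&(z<.015)&(abs(P[...,1])<.15),.007)):
        if w.sum()>50: print(c,nm,np.round(hullfit(f,w,zz)[0],4))
```

```text
[0.53696477 0.28292449 0.2003419 ]
red cap [0.5382 0.2838 0.0147]
red coaster [0.5933 0.0849 0.0375]
yellow cap [0.3781 0.2933 0.0148]
yellow coaster [0.5457 0.007  0.0374]
blue cap [ 0.5957 -0.0704  0.015 ]
blue coaster [ 0.5957 -0.0685  0.0365]
```

>>> {"fn": "carry_out", "kwargs": {
  "deltas": [0.01,0.015,-0.3,0,0,0,-0.3,0,0,0,-0.3,0,0,0,-0.22,0,0,0,0,0,0,0,0,0]
}}

```text
clock: 31.08
position: [0.5372, 0.2846, 0.0876]
eef_rot: [[0.921, 0.389, -0.002], [0.389, -0.921, -0.001], [-0.002, -0.0, -1.0]]
force: [0.9, 0.5, 0.7]
width: 0.061
gripper_force: 0.0
```

>>> {"fn": "carry_out", "kwargs": {
  "deltas": [0,0,0,0,0,0,0,0,0,0,0,0,0,0,0,0,0,0,0,0,0,0,0,0],
  "jaw": 1
}}

```text
clock: 31.58
position: [0.5381, 0.2858, 0.0893]
eef_rot: [[0.921, 0.39, 0.001], [0.39, -0.921, 0.0], [0.001, 0.0, -1.0]]
force: [0.4, -1.2, 2.6]
width: 0.0297
gripper_force: 30.0
```

>>> {"fn": "carry_out", "kwargs": {
  "deltas": [0,0,0.15,0,0,0,0.3,0,0,0,0.35,0,0,0,0.35,0,0,0,0.35,0,0,0,0,0]
}}

```text
clock: 32.08
position: [0.5412, 0.287, 0.2471]
eef_rot: [[0.921, 0.39, 0.013], [0.39, -0.921, 0.004], [0.014, 0.001, -1.0]]
force: [1.9, 0.3, 0.2]
width: 0.0293
gripper_force: 30.0
```

>>> {"fn": "carry_out", "kwargs": {
  "deltas": [0.04,-0.15,0,0,0.08,-0.3,0,0,0.09,-0.35,0,0,0.09,-0.35,0,0,0.09,-0.35,0,0,0.08,-0.3,0,0,0.06,-0.15,0,0,0.02,-0.05,0,0]
}}

```text
clock: 32.75
position: [0.5926, 0.0831, 0.2368]
eef_rot: [[0.922, 0.387, -0.002], [0.387, -0.922, -0.0], [-0.002, -0.0, -1.0]]
force: [-0.0, -0.2, -2.1]
width: 0.0296
gripper_force: 30.0
```

>>> {"fn": "carry_out", "kwargs": {
  "deltas": [0,0,0,0,0,0,0,0,0,0,0,0,0,0,0,0]
}}

```text
clock: 33.08
position: [0.5922, 0.087, 0.2382]
eef_rot: [[0.92, 0.392, -0.0], [0.392, -0.92, 0.0], [-0.0, -0.0, -1.0]]
force: [0.4, -0.4, -2.6]
width: 0.0297
gripper_force: 30.0
```

>>> {"fn": "carry_out", "kwargs": {
  "deltas": [0,-0.01,-0.3,0,0,0,-0.35,0,0,0,-0.35,0,0,0,-0.25,0,0,0,-0.12,0,0,0,-0.06,0,0,0,-0.02,0,0,0,0,0]
}}

```text
clock: 33.75
position: [0.5936, 0.085, 0.0948]
eef_rot: [[0.921, 0.391, 0.002], [0.391, -0.921, -0.0], [0.002, 0.001, -1.0]]
force: [0.2, -0.9, -2.4]
width: 0.0295
gripper_force: 30.0
```

>>> {"fn": "carry_out", "kwargs": {
  "deltas": [0,0,-0.01,0,0,0,-0.01,0,0,0,-0.01,0,0,0,0,0,0,0,0,0,0,0,0,0]
}}

```text
clock: 34.25
position: [0.5939, 0.0846, 0.0923]
eef_rot: [[0.921, 0.39, 0.003], [0.39, -0.921, -0.0], [0.003, 0.001, -1.0]]
force: [-0.5, 0.3, 6.2]
width: 0.0297
gripper_force: 30.0
```

>>> {"fn": "carry_out", "kwargs": {
  "deltas": [0,0,0,0,0,0,0,0,0,0,0,0,0,0,0.3,0,0,0,0.35,0,0,0,0.35,0,-0.14,0.14,0.1,0,-0.28,0.28,0,0],
  "jaw": 0.35
}}

```text
clock: 34.92
position: [0.5544, 0.1252, 0.2051]
eef_rot: [[0.922, 0.386, 0.009], [0.386, -0.922, -0.0], [0.008, 0.004, -1.0]]
force: [0.2, 0.6, 0.7]
width: 0.0611
gripper_force: 0.0
```

>>> {"fn": "carry_out", "kwargs": {
  "deltas": [-0.28,0.28,0,0,-0.28,0.28,0,0,-0.28,0.28,0,0,-0.28,0.28,0,0,-0.28,0.28,0,0,-0.28,0.24,0,0,-0.06,0.05,0,0,0,0,0,0]
}}

```text
clock: 35.58
position: [0.3749, 0.2968, 0.2001]
eef_rot: [[0.919, 0.394, -0.0], [0.394, -0.919, -0.0], [-0.0, 0.0, -1.0]]
force: [0.4, -0.8, 0.8]
width: 0.0611
gripper_force: 0.0
```

>>> {"fn": "carry_out", "kwargs": {
  "deltas": [0,0,0,0,0,0,0,0,0,0,0,0]
}}

```text
clock: 35.83
position: [0.3777, 0.2948, 0.2004]
eef_rot: [[0.922, 0.388, 0.0], [0.388, -0.922, -0.0], [-0.0, 0.0, -1.0]]
force: [-0.4, -0.1, -0.4]
width: 0.0611
gripper_force: 0.0
```

>>> {"fn": "carry_out", "kwargs": {
  "deltas": [0,0,-0.3,0,0,0,-0.3,0,0,0,-0.3,0,0,0,-0.22,0,0,0,0,0,0,0,0,0]
}}

```text
clock: 36.33
position: [0.3766, 0.2947, 0.0877]
eef_rot: [[0.921, 0.389, -0.002], [0.389, -0.921, -0.001], [-0.003, 0.0, -1.0]]
force: [0.4, 1.1, -0.4]
width: 0.0612
gripper_force: 0.0
```

>>> {"fn": "carry_out", "kwargs": {
  "deltas": [0,0,0,0,0,0,0,0,0,0,0,0,0,0,0,0,0,0,0,0,0,0,0,0],
  "jaw": 1
}}

```text
clock: 36.83
position: [0.3771, 0.2959, 0.0892]
eef_rot: [[0.921, 0.39, 0.001], [0.39, -0.921, 0.001], [0.002, 0.0, -1.0]]
force: [0.5, -0.1, 2.4]
width: 0.0296
gripper_force: 30.0
```

>>> {"fn": "carry_out", "kwargs": {
  "deltas": [0,0,0.15,0,0,0,0.3,0,0,0,0.35,0,0,0,0.35,0,0,0,0.35,0,0,0,0,0]
}}

```text
clock: 37.33
position: [0.38, 0.2974, 0.2463]
eef_rot: [[0.921, 0.39, 0.012], [0.39, -0.921, 0.006], [0.013, -0.0, -1.0]]
force: [1.0, 0.2, -1.2]
width: 0.0293
gripper_force: 30.0
```

>>> {"fn": "carry_out", "kwargs": {
  "deltas": [0.08,-0.14,0,0,0.17,-0.3,0,0,0.2,-0.35,0,0,0.2,-0.35,0,0,0.2,-0.35,0,0,0.2,-0.35,0,0,0.2,-0.35,0,0,0.2,-0.35,0,0]
}}

```text
clock: 38.0
position: [0.5216, 0.0399, 0.2372]
eef_rot: [[0.921, 0.39, -0.002], [0.39, -0.921, 0.0], [-0.001, -0.001, -1.0]]
force: [0.6, 0.5, -1.6]
width: 0.0295
gripper_force: 30.0
```

>>> {"fn": "carry_out", "kwargs": {
  "deltas": [0.15,-0.23,0,0,0.07,-0.11,0,0,0,0,0,0,0,0,0,0,0,0,0,0,0,0,0,0]
}}

```text
clock: 38.5
position: [0.5429, 0.0092, 0.2382]
eef_rot: [[0.92, 0.392, -0.0], [0.392, -0.92, 0.0], [-0.0, -0.001, -1.0]]
force: [-0.4, -0.6, -1.2]
width: 0.0297
gripper_force: 30.0
```

>>> {"fn": "carry_out", "kwargs": {
  "deltas": [0.01,-0.01,-0.3,0,0,0,-0.35,0,0,0,-0.35,0,0,0,-0.25,0,0,0,-0.12,0,0,0,-0.06,0,0,0,-0.02,0,0,0,0,0]
}}

```text
clock: 39.17
position: [0.5455, 0.0069, 0.0947]
eef_rot: [[0.921, 0.391, 0.002], [0.391, -0.921, -0.0], [0.002, 0.001, -1.0]]
force: [0.8, 0.2, -1.0]
width: 0.0295
gripper_force: 30.0
```

>>> {"fn": "carry_out", "kwargs": {
  "deltas": [0,0,-0.01,0,0,0,-0.01,0,0,0,-0.01,0,0,0,0,0,0,0,0,0,0,0,0,0]
}}

```text
clock: 39.67
position: [0.5459, 0.0065, 0.0922]
eef_rot: [[0.921, 0.39, 0.003], [0.39, -0.921, -0.0], [0.002, 0.001, -1.0]]
force: [-0.9, 0.2, 5.5]
width: 0.0294
gripper_force: 30.0
```

Contact again, so I'll release, retreat toward the tray side and check.

>>> {"fn": "carry_out", "kwargs": {
  "deltas": [0,0,0,0,0,0,0,0,0,0,0,0,0,0,0.3,0,0,0,0.35,0,0,0,0.35,0,0,0,0.3,0,-0.2,0.3,0,0],
  "jaw": 0.35
}}

```text
clock: 40.33
position: [0.5301, 0.0334, 0.2281]
eef_rot: [[0.923, 0.386, 0.014], [0.386, -0.923, -0.003], [0.011, 0.008, -1.0]]
force: [0.1, 0.4, 1.2]
width: 0.0608
gripper_force: 0.0
```

>>> {"fn": "carry_out", "kwargs": {
  "deltas": [-0.15,0.38,0,0,-0.15,0.38,0,0,-0.15,0.38,0,0,-0.15,0.38,0,0,-0.1,0.38,0,0,-0.1,0.38,0,0,0,0,0,0,0,0,0,0]
}}

```text
clock: 41.0
position: [0.4437, 0.2661, 0.2201]
eef_rot: [[0.919, 0.394, -0.0], [0.394, -0.919, -0.0], [-0.001, 0.0, -1.0]]
force: [-0.3, 0.4, -0.7]
width: 0.061
gripper_force: 0.0
```

Run:
```python
from h import *
print(sense()['position'],sense()['clock'])
f=look('top');P=f['P'];z=P[...,2]; cv2.imwrite('pics/top_e.png',f['img'][:,:,::-1])
for c in('red','yellow','blue'):
    m=mask(f,c)&(abs(P[...,1])<.15)&(P[...,0]<.7)
    for nm,w,zz in(('cap',m&(z>.11)&(z<.14),.127),('coaster',m&(z<.015),.007)):
        if w.sum()>50: print(c,nm,np.round(hullfit(f,w,zz)[0],4),z[w].mean())
b=(P[...,1]<-.2)&(P[...,0]>.4)&(P[...,0]<.62)&(z>.136)&(z<.15); print('cup',hullfit(f,b,.142))
```

```text
[0.44365963 0.26613201 0.22009621] 41.0
red cap [0.5942 0.0846 0.0153] 0.12677956112008965
red coaster [0.5934 0.0853 0.037 ] 0.007102965489725988
yellow cap [0.5455 0.0067 0.0152] 0.12658398447464708
yellow coaster [0.5454 0.0072 0.037 ] 0.006864566255587999
blue cap [ 0.5959 -0.0706  0.0149] 0.12711072714407864
blue coaster [ 0.5961 -0.0684  0.0367] 0.00707450032129057
cup (array([ 0.51342393, -0.29546148,  0.0262472 ]), np.float64(0.0005751013667465664))
```

View pics/top_e.png

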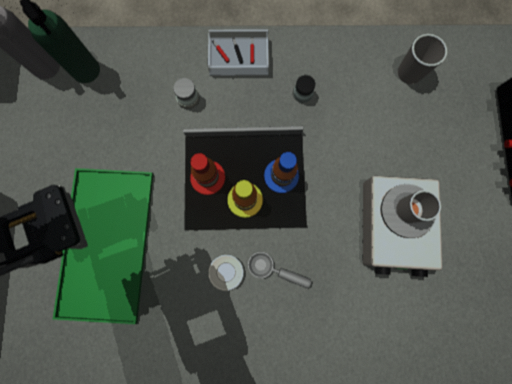

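The top view shows red, yellow and blue centred on their coasters within about 2 mm, the cup centred on the plate, and the gripper clear over the tray.

```bash
python3 -c "
from plant import *
print(close_job())"
```

```text
the job is handed in; nothing more can be done
None
```

The job is handed in at about 41 s of the 144 s: my last camera check put the cup within about 1 mm of the plate's centre and each bottle within about 2–3 mm of the centre of its own coaster, nothing tipped; the verdict itself was not shown.

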